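# Try the lens case lid, free its bolt if caught, and hold it open

### The arm

A 7-joint arm with a two-finger parallel gripper is mounted at the origin on a cart in front of the work surface, level with it; the furniture and walls round the work are solid. World frame = base frame: x ahead of the robot, y to its left, z up, the work surface at z = 0. Lengths are in m, angles in rad, forces in N, time in s.
With the tool pointing down it reaches from about 0.425 to 0.8 m from the base axis. Payload 8.3 kg.
Tool frame: the origin (TCP) lies midway between the tips of the shut fingers; the grasp point (between the pads) lies 19 mm behind it; z points along the fingers, y is the direction in which the jaws open and shut (so a half turn about z gives the same grasp; the last joint's range is limited). The gripper opens to 85 mm and grips with 20 to 120 N. Pads are 22 mm wide; open, the fingers measure 114 mm over their backs; the gripper's body (76 mm by 85 mm) begins 54 mm behind the grasp point. The pads swing forward as they close: fully open they stand 13 mm farther back than shut.
Start: joints at [-1.349, 0.383, 0.016, 1.37, -0.006, 1.388, -0.046], TCP at [0.176, 0.6, 0.231] pointing down, gripper open.
Joint ranges: [-2.95, 2.95], [-0.25, 2.06], [-1.52, 1.56], [0.18, 2.33], [-1.44, 4.58], [0.02, 2.06], [-3.01, 3.01]. Speed limits (rad/s): [2.39, 2.39, 3.01, 3.01, 3.14, 3.14, 3.14].

### API

Orientations are given as a 3x3 rotation matrix whose columns are the frame's x, y, z axes.
In Python, from rig import arm, imaging, order, regions_of gives the robot as it stands. The module is installed in compiled form; this text tells all that it offers.
- The arm moves only by the tool send_rows, never from a script. Its argument "plan" is text: rows parted by semicolons, each of 7 numbers parted by spaces: the turn, a rotation vector about the world's x, y, z in degrees, then the shift along the world's x, y, z in mm, then the opening, from 0 (shut) to 1 (fully open). A call has 1 to 8 rows; each row is the pose to reach, as a shift and turn from the pose commanded when the call began; what a row does not reach only later rows make up. A row lasts 1/10 s, in which the tool goes at most 50 mm and 8.59 degrees, less where a joint would pass 70% of its speed; a pose out of reach is approached as far as the arm can. A call with a gripper value outside its range is refused whole. The fingers move at their own pace and stop on an object; "grip_force" is the grip in N (left out, the last holds). Time passes only in rows, so rows that repeat a pose let the fingers close. It gives the time, the measured TCP pose, the force and the opening at its end, in the units of the state.
- arm.observe(): the state, without advancing time (a new reading comes with each control period).
- imaging.capture(name): name is "scene" or "top"; returns the picture (420x560x3 uint8, blue, green, red); there is no depth.
- imaging.calibration(name): a dict with "mtx" (3x3 intrinsics, pixels), "dist" ([k1, k2, p1, p2, k3] as OpenCV has them; the pictures are not rectified), "R" (3x3) and "t" (3): a world point X has camera coordinates R X + t. Camera axes: x right, y down, z forward; pixel columns grow to the right and rows downward; lengths in m; the calibration is good to about 2 mm. A picture is of the moment at which its call begins. calibration takes no time and is no camera call.
- order.finish_job(): hands the job in, once; it reports no verdict.
Trained networks look in the newest picture that a camera, given by its name, has taken for a name from the list of things; names that differ only in an ending like _2 or _b are one class to them, and where a whole thing is asked for, a point or a joint stands for the part that bears it (a point fixed in the world has none). Each returns a list of dicts, best first, with "conf" (0 to 1); they miss things now and then, are a little off and sometimes report something else, mostly with a low value. They report only what shows in the picture. A call takes as long as a camera call.
- regions_of(query, camera): "pixels" (420x560 bool, what is visible of it) and "box" ([left, top, right, bottom] in pixels, round what is visible of it).
The state is a dict: "time_s": time; "joint_positions": joint angles; "dq": joint speeds; "joint_torque": joint torques, N m; "tool_pos": TCP position; "tool_rot": TCP orientation; "force": force on the tool from outside, world axes, zero at the start; "wrist_torque": the same for the moment, N m; "grip_width": finger opening in m.
Only numpy, scipy, OpenCV 4.12 (cv2) and the standard library are available. Lean on these libraries where they do the work, as an engineer would, in place of code of your own. Each camera call takes 0.05 s, during which the arm holds its last target.

### The job

Open the grey lens case for a colleague. First pull the lid up a little by its round steel grip, before touching the bolt, to learn whether the bolt has caught it; if it is caught, draw the bolt back towards the front of the case by its upright pin and lift again. Raise the lid well open, at least 45 degrees, and finish holding it there steadily with the gripper: the lid falls shut by itself, so do not let go. Leave the petri dish, the vial and the lens blower standing where they are.

Things in the scene. Friction and masses are not known exactly. Their poses are not given: they have to be found in the camera images.
- case: grey case fixed on the worktop, 218 (x) x 192 (y) x 105 mm high with the lid shut; origin at the centre of its underside. Its front is its own -x side. Tray under the lid: x -22 to +108 mm, rim at z 70 mm. In front of it a lower flat deck: x -108 to -22 mm, top at z 45 mm, which carries the bolt on the +y side. The bolt's two guide cheeks (x -92 to -28, y 34 to 76 mm) reach z 89 mm. The shut lid's front face stands at x -23 mm, its top at z 105 mm
- lid_handle (a point): centre of the lid's grip: a steel round boss 26 mm long (along case y) and 18 mm in diameter, carried by an 11 mm wide stem from the lid's front, 33 mm in front of the lid face; with the lid shut it is at case (-56, -45, 92) mm, free deck 47 mm below it. Pinch it across its two flat ends (26 mm) with the fingers pointing down; it can then turn between the fingers as the lid swings
- lid_hinge (a point): mid-point of the hinge line at the back of the case, case (104, 0, 70) mm; the hinge line runs along case y. With the lid shut the grip lies 160 mm in front of this line and 22 mm above it; it moves up and backward on an arc of radius 161 mm
- lid (a joint): opening angle of the lid, rad: 0 shut, up to 1.25 fully open; it is about 0.35 kg and falls shut when let go. Caught by the bolt it rises only about 0.03 to 0.05 rad (6 mm or less at the grip) and then stops hard; not caught, it lifts with 1 to 3 N
- bolt_pin (a point): centre of the grip part of the bolt's upright pin, a steel round pin of 14 mm diameter; the grip part is 26 mm high, from 13 mm below to 13 mm above this point (its top at z 132 mm, the guide cheeks end 31 mm below this point). With the bolt thrown it is at case (-62, 55, 120) mm
- bolt (a joint): travel of the bolt, m: 0 thrown into the lid, 0.025 fully drawn back to its stop; it moves along case -x, away from the lid, against about 2 N of friction, and stays where it is left. At 0.02 and more it surely frees the lid. At the start it is always thrown (0 to 0.004), but whether it has caught the strike inside the lid cannot be seen
- dish: petri dish, 60 mm across, 14 mm high, a bystander; origin at the centre of its underside
- vial: vial, 22 mm across, 47 mm high, a bystander; origin at the centre of its underside
- blower: rubber lens blower, 49 mm across, 98 mm high, a bystander; origin at the centre of its underside

How it is judged:
On the way:
1. the lid was pulled up a little while the bolt was still thrown (value of joint lid above 0.015 rad and value of joint bolt below 0.008 m), for 0.1 s.
At the end, for the whole second after the job is handed in: the lid is open by 0.75 rad (43 degrees) or more, still (under 0.1 rad/s), and the gripper's fingers bear on it (over 0.5 N) and hold it up, through the last second (value of joint lid above 0.75 rad and velocity of joint lid between -0.1 and 0.1 rad/s and contact force between the fingers and lid above 0.5 N); the arm keeps its last pose, push and grip.
It fails at once if the petri dish was pushed away (distance of dish from where it was at the start of the episode above 0.03 m).
It fails at once if the vial was pushed away or tipped (distance of vial from where it was at the start of the episode above 0.03 m or angle between vial's own z axis and vertical above 0.6 rad).
It fails at once if the lens blower was pushed away or tipped (distance of blower from where it was at the start of the episode above 0.03 m or angle between blower's own z axis and vertical above 0.6 rad).
It also fails if it takes over 61 s, if anything falls off the work surface, if the arm or the gripper's body presses on something with over 40 N, if the wrist force passes 120 N, or if a joint passes its speed limit or range.

## Working session

There is one attempt and no reset: what is moved stays moved. The work goes in short steps, Python scripts to look and compute and a tool call to move; the robot and the scene stay as the last step left them, time stands still between calls to the robot, and variables do not carry over. Pictures are saved under pics/ and viewed, and the job is handed in when it is done.

Besides the shell and the picture viewer there is one more tool, called after "Call:" as name(argument=value, ...) on one line, values as JSON. send_rows: Moves the arm, as the interface text tells. Its arguments: {"type":"object","properties":{"plan":{"type":"string"},"grip_force":{"type":"number"}},"required":["plan"]}

```bash
mkdir -p pics; python3 - <<'E'
from rig import arm, imaging, order, regions_of
import cv2, numpy as np
s=arm.observe(); print(s['time_s'],s['tool_pos'],np.round(s['tool_rot'],3),s['grip_width'])
for n in ['scene','top']:
    im=imaging.capture(n); cv2.imwrite(f'pics/{n}0.png',im)
    c=imaging.calibration(n); print(n,c)
    for q in ['case','lid_handle','bolt_pin','lid','bolt','dish','vial','blower']:
        for r in regions_of(q,n)[:2]:
            ys,xs=np.nonzero(r['pixels']); print(n,q,round(r['conf'],2),r['box'],xs.mean().round(1),ys.mean().round(1),len(xs))
E
```

```text
0.0 [0.17542776 0.5993683  0.23027557] [[-0.96   0.281 -0.001]
 [ 0.281  0.96  -0.002]
 [-0.    -0.002 -1.   ]] 0.08549351053389956
scene {'mtx': array([[515.91838347,   0.        , 284.67460846],
       [  0.        , 515.91838347, 210.57644138],
       [  0.        ,   0.        ,   1.        ]]), 'dist': array([0.05592987, 0.        , 0.        , 0.        , 0.        ]), 'R': array([[ 0.84297771, -0.53788931,  0.0079793 ],
       [-0.4015848 , -0.6390928 , -0.65596497],
       [ 0.35793606,  0.54975949, -0.75474915]]), 't': array([-0.56371658,  0.10222154,  1.34514196])}
scene case 0.72 [272.5, 207.4, 381.4, 308.8] 329.5 257.0 7917
scene lid_handle 0.73 [303.6, 206.7, 387.4, 282.9] 344.4 244.8 4256
scene bolt_pin 0.52 [281.5, 221.3, 311.4, 242.2] 295.8 234.0 179
scene lid 0.8 [306.1, 202.4, 386.1, 285.7] 344.1 244.7 4156
scene bolt 0.59 [287.5, 225.4, 310.7, 240.9] 297.0 233.8 179
scene dish 0.65 [203.4, 187.3, 227.3, 206.6] 215.3 194.5 306
scene vial 0.67 [274.8, 202.9, 387.6, 309.0] 329.9 257.1 7928
scene vial 0.57 [321.5, 330.9, 329.6, 344.7] 326.7 338.6 153
scene blower 0.63 
[... 343 characters left out ...]
2],
       [-0.97598148, -0.03883727, -0.21436374],
       [ 0.21444609,  0.00208189, -0.97673361]]), 't': array([-0.26355728,  0.52036707,  0.96720189])}
top case 0.71 [292.3, 157.4, 387.3, 257.7] 341.2 207.9 6291
top lid_handle 0.89 [303.5, 155.5, 387.8, 233.2] 346.7 193.0 3993
top bolt_pin 0.52 [308.0, 206.0, 324.2, 234.9] 316.5 220.1 129
top lid 0.56 [304.8, 159.3, 385.8, 237.3] 346.8 192.8 3885
top bolt 0.58 [314.5, 207.5, 323.8, 234.3] 316.1 220.9 93
top dish 0.76 [194.3, 239.3, 215.6, 266.0] 204.8 251.3 386
top vial 0.58 [394.1, 252.0, 406.6, 259.4] 399.5 256.4 93
top blower 0.63 [138.9, 232.4, 158.4, 253.9] 148.0 244.2 259
top blower 0.51 [304.6, 158.9, 385.7, 237.6] 346.7 192.7 3834
```

```bash
python3 - <<'E'
import cv2
a=cv2.imread('pics/scene0.png');b=cv2.imread('pics/top0.png')
cv2.imwrite('pics/scene0c.png',cv2.resize(a[180:360,240:420],None,fx=3.3,fy=3.3,interpolation=cv2.INTER_CUBIC))
cv2.imwrite('pics/top0c.png',cv2.resize(b[140:290,270:420],None,fx=4,fy=4,interpolation=cv2.INTER_CUBIC))
E
```

```text
(no output)
```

View pics/scene0.png

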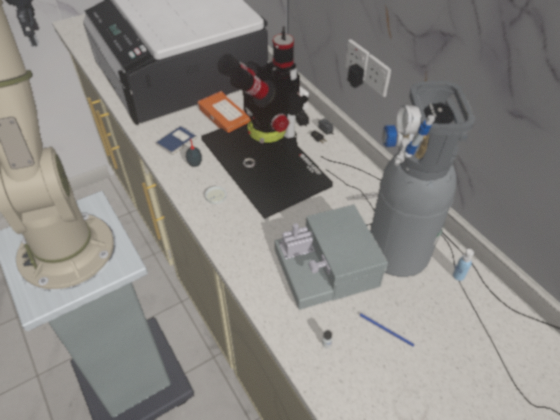

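View pics/top0.png

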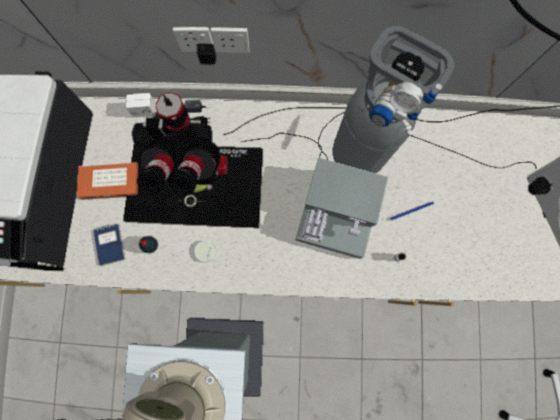

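View pics/scene0c.png

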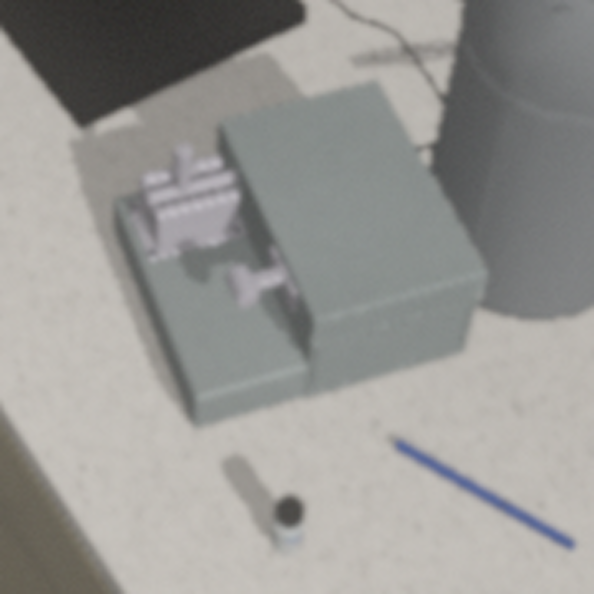

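View pics/top0c.png

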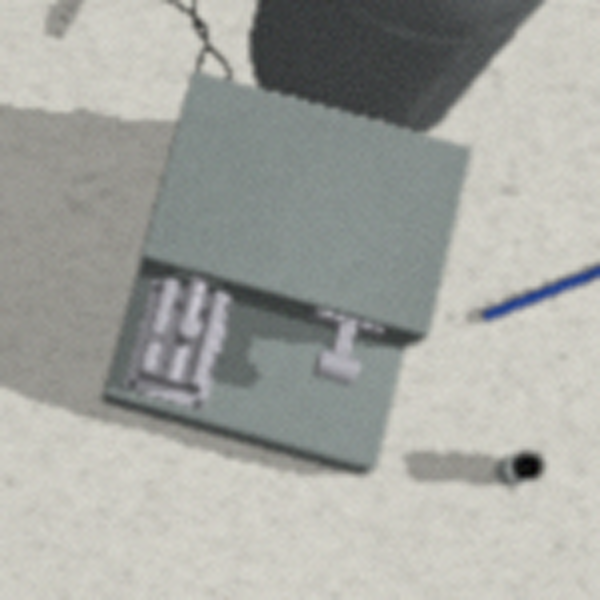

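The case lies with its front facing the robot. In the top picture the handle is at about (355,231) and the bolt guides at (316,221). The vial is at (400,257), to the front right. The dish (204,251) and blower (148,244) are far to the left. I'll fit the case pose from its corners.

```bash
cat > h.py <<'E'
import cv2, numpy as np
from scipy.optimize import least_squares
from rig import arm, imaging, order, regions_of
C={n:imaging.calibration(n) for n in ['scene','top']}
def proj(n,X):
    c=C[n]; return cv2.projectPoints(np.atleast_2d(np.float64(X)),cv2.Rodrigues(c['R'])[0],c['t'],c['mtx'],c['dist'])[0][:,0]
def ray_z(n,px,z):
    c=C[n]; u=cv2.undistortPoints(np.float64([[px]]),c['mtx'],c['dist'])[0,0]
    d=c['R'].T@np.array([u[0],u[1],1]); o=-c['R'].T@c['t']; return o+d*(z-o[2])/d[2]
def tow(p,P):
    P=np.atleast_2d(P)/1000.; c,s=np.cos(p[2]),np.sin(p[2])
    return np.c_[p[0]+c*P[:,0]-s*P[:,1],p[1]+s*P[:,0]+c*P[:,1],P[:,2]]
E
python3 - <<'E'
from h import *
L=[(-23,96,105),(108,96,105),(108,-96,105),(-23,-96,105),(-108,96,45),(-108,-96,45),(-56,-45,92)]
S=np.array([(220,130),(378,85),(487,272),(312,318),(118,205),(197,400),(245,283)],float)
T=np.array([(143,258),(197,75),(469,148),(421,338),(106,395),(370,468),(340,367)],float)
S=(S+.5)/3.3-.5+[240,180]; T=(T+.5)/4-.5+[270,140]
def f(p): W=tow(p,L); return np.r_[(proj('scene',W)-S).ravel(),(proj('top',W)-T).ravel()]
for p0 in ([.6,-.15,0],):
    r=least_squares(f,p0,loss='soft_l1'); p=r.x; print(p,np.degrees(p[2])); print(f(p).reshape(2,-1,2).round(1).tolist())
print('handle',tow(p,(-56,-45,92)),'pin',tow(p,(-62,55,120)),'hinge',tow(p,(104,0,70)))
print('pin proj',proj('scene',tow(p,(-62,55,132))),proj('top',tow(p,(-62,55,132))))
for n,q in (('scene',(326.7,338.6)),('top',(399.5,256.4))): print('vial',ray_z(n,q,.0235))
print('dish',ray_z('top',(204.8,251.3),.014),'blower',ray_z('top',(148,244.2),.05))
np.save('p.npy',p)
E
```

```text
[ 0.53338707 -0.40461211 -0.24106127] -13.811793155804844
[[[-0.9, -2.7], [-0.6, -1.4], [-0.0, 0.7], [0.6, 1.7], [-2.2, -2.2], [-0.7, 1.1], [-1.0, 1.7]], [[-0.0, -1.1], [-0.6, -1.6], [1.4, -0.4], [2.5, -0.9], [-0.7, -0.7], [2.4, 0.6], [-0.4, -0.5]]]
handle [[ 0.4682633  -0.43494187  0.092     ]] pin [[ 0.48631012 -0.33640096  0.12      ]] hinge [[ 0.63437993 -0.42944037  0.07      ]]
pin proj [[296.47265166 225.34118796]] [[317.89301162 219.72233982]]
vial [ 0.41432876 -0.57341081  0.0235    ]
vial [ 0.41306457 -0.57399482  0.0235    ]
dish [ 0.40785085 -0.03862197  0.014     ] blower [0.41656156 0.1096938  0.05      ]
```

```bash
python3 - <<'E'
from h import *
L=np.array([(-23,96,105),(108,96,105),(108,-96,105),(-23,-96,105),(-108,96,45),(-108,-96,45),(-56,-45,92)],float)
S=np.array([(220,130),(378,85),(487,272),(312,318),(118,205),(197,400),(245,283)],float)
T=np.array([(143,258),(197,75),(469,148),(421,338),(106,395),(370,468),(340,367)],float)
S=(S+.5)/3.3-.5+[240,180]; T=(T+.5)/4-.5+[270,140]
def f(p):
    M=L.copy(); M[:6,1]*=p[3]; M[1:3,0]+=p[4]*10; W=tow(p,M); return np.r_[(proj('scene',W)-S).ravel(),(proj('top',W)-T).ravel()]
r=least_squares(f,[.53,-.4,-.24,1,0],loss='soft_l1'); p=r.x; print(p,np.degrees(p[2])); print(f(p).reshape(2,-1,2).round(1).tolist())
print('handle',tow(p,(-56,-45,92)),'pin',tow(p,(-62,55,120)),'hinge',tow(p,(104,0,70)))
# triangulate handle & corners
for i in range(7):
    g=lambda X: np.r_[(proj('scene',X)-S[i]).ravel(),(proj('top',X)-T[i]).ravel()]
    q=least_squares(g,[.5,-.4,.09]); print(L[i],q.x.round(4),g(q.x).round(1), 'model',tow(p,L[i])[0].round(4))
np.save('p.npy',p[:3])
a=cv2.imread('pics/top0.png');b=cv2.imread('pics/scene0.png')
for n,im,o,s in(('top',a,(270,140),5),('scene',b,(250,190),5)):
    cr=cv2.resize(im[o[1]:o[1]+120,o[0]:o[0]+140],None,fx=s,fy=s,interpolation=cv2.INTER_CUBIC)
    for P in [(-56,-58,92),(-56,-32,92),(-62,55,132),(-62,55,107),(-92,34,89),(-92,76,89),(-28,34,89),(-28,76,89)]+[tuple(x) for x in L]:
        u=(proj(n,tow(p,P))[0]-o+.5)*s; cv2.circle(cr,tuple(int(v) for v in u),3,(0,0,255),1)
    cv2.imwrite(f'pics/ov_{n}.png',cr)
E
```

```text
[ 0.53343498 -0.40486669 -0.23994431  0.95763081 -0.13023121] -13.747796384791949
[[[-0.3, -1.4], [-0.4, -0.1], [-1.2, -0.5], [0.0, 0.3], [-1.6, -0.9], [-1.1, -0.3], [-0.9, 1.8]], [[1.6, -0.7], [0.8, -0.7], [-0.2, -0.4], [1.1, -1.4], [0.9, -0.2], [1.1, 0.2], [-0.3, -0.5]]]
handle [[ 0.46834513 -0.43526917  0.092     ]] pin [[ 0.48628187 -0.33670816  0.12      ]] hinge [[ 0.6344555  -0.42958213  0.07      ]]
[-23.  96. 105.] [ 0.5348 -0.3072  0.0947] [-0.5  0.2  0.2 -0.5] model [ 0.5339 -0.3062  0.105 ]
[108.  96. 105.] [ 0.6596 -0.3398  0.1023] [-0.6  0.2  0.2 -0.6] model [ 0.6612 -0.3373  0.105 ]
[108. -96. 105.] [ 0.6164 -0.5211  0.1031] [-0.5  0.2  0.2 -0.6] model [ 0.6155 -0.5238  0.105 ]
[-23. -96. 105.] [ 0.4882 -0.487   0.1038] [-0.8  0.3  0.4 -0.9] model [ 0.4883 -0.4927  0.105 ]
[-108.   96.   45.] [ 0.4533 -0.2887  0.037 ] [-0.9  0.2  0.4 -0.9] model [ 0.4513 -0.286   0.045 ]
[-108.  -96.   45.] [ 0.4092 -0.4674  0.0392] [-0.5  0.1  0.2 -0.6] model [ 0.4057 -0.4725  0.045 ]
[-56. -45.  92.] [ 0.4682 -0.4355  0.0986] [-0.8  0.2  0.3 -0.9] model [ 0.4683 -0.4353  0.092 ]
```

View pics/ov_top.png

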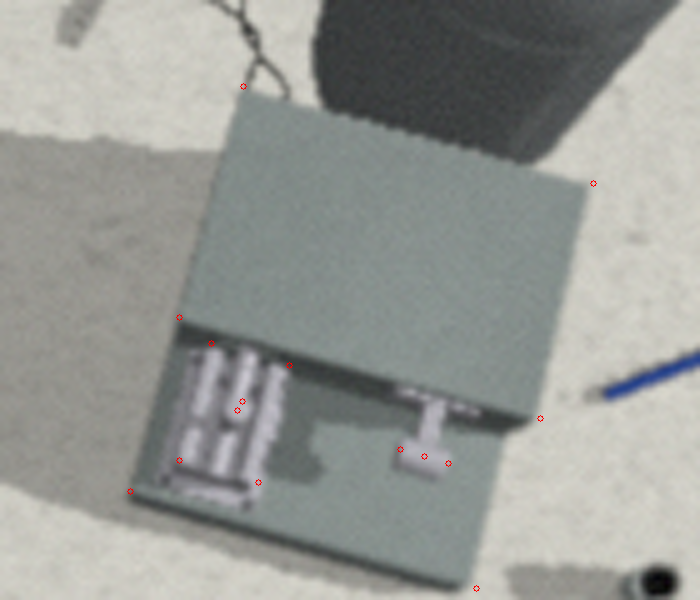

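View pics/ov_scene.png

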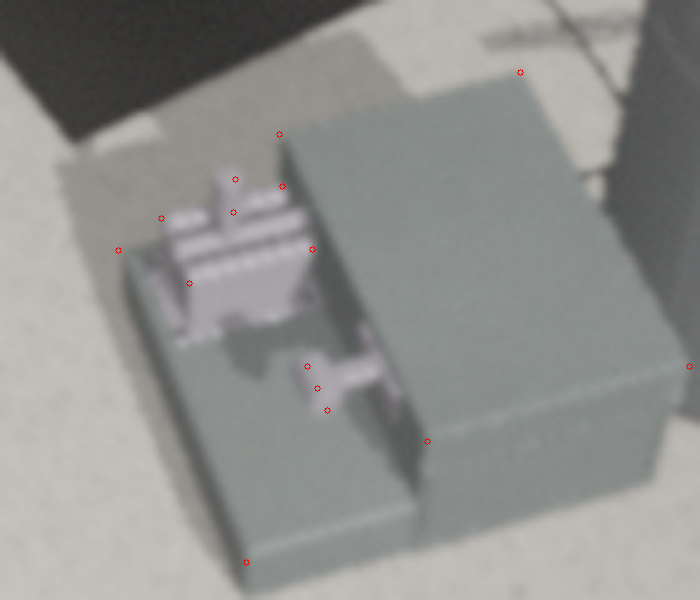

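```bash
python3 - <<'E'
from h import *
a=cv2.imread('pics/top0.png');b=cv2.imread('pics/scene0.png')
W=[(.176,.6,.231),(.26,.53,.3),(.38,.43,.3),(.45,.3,.3),(.47,.15,.3),(.47,0,.3),(.47,-.15,.3),(.47,-.3,.3),(.468,-.435,.25)]
for n,im in(('top',a),('scene',b)):
    for z,c in((None,(0,0,255)),(0,(0,255,0))):
        for w in W:
            w=list(w); 
            if z is not None: w[2]=z
            cv2.circle(im,tuple(int(v) for v in proj(n,w)[0]),4,c,2)
    cv2.imwrite(f'pics/path_{n}.png',im)
print(ray_z('top',(185,175),.2),ray_z('top',(170,110),.3),ray_z('top',(84,270),.25), ray_z('scene',(240,70),.3))
E
cd pics; python3 -c "
import cv2,numpy as np
cv2.imwrite('path.png',cv2.resize(np.hstack([cv2.imread('path_top.png'),cv2.imread('path_scene.png')[:,:]]),(800,300)))"
```

```text
[ 0.56848115 -0.01363856  0.2       ] [0.68603344 0.00776845 0.3       ] [0.33297267 0.17543954 0.25      ] [0.57183416 0.07094803 0.3       ]
```

View pics/path_top.png

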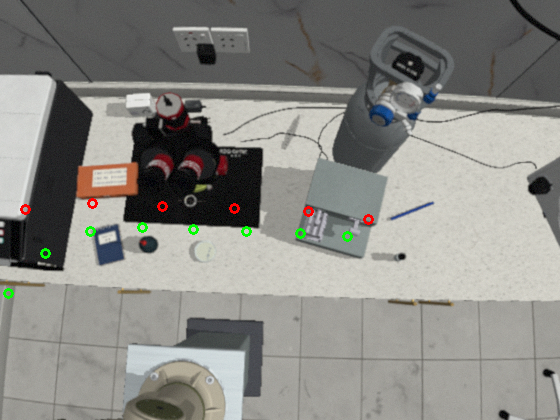

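View pics/path_scene.png

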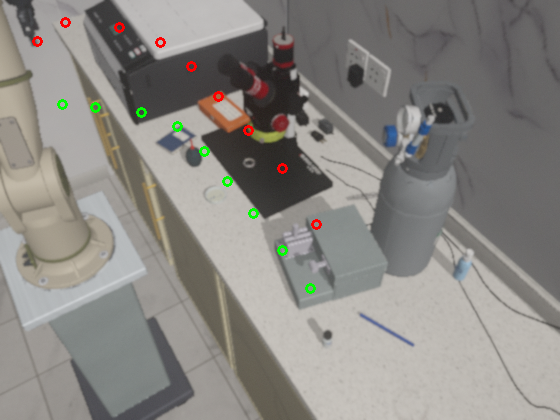

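```bash
python3 - <<'E'
from h import *
for pb in [(137,117),(133,110)]:
    B=ray_z('scene',pb,0); print(B,[ (z,proj('scene',(B[0],B[1],z))[0].round(0)) for z in (.1,.15,.2,.25,.3)])
    print([ (z,proj('top',(B[0],B[1],z))[0].round(0)) for z in (0,.1,.2,.25,.3)])
# microscope height: base in top ~ (165,205)?
for z in (.2,.3,.4): print(z,ray_z('top',(155,165),z),ray_z('scene',(235,75),z))
E
```

```text
[0.35895799 0.41419674 0.        ] [(0.1, array([130.,  92.])), (0.15, array([126.,  78.])), (0.2, array([123.,  63.])), (0.25, array([118.,  48.])), (0.3, array([114.,  32.]))]
[(0, array([ 49., 261.])), (0.1, array([ 28., 258.])), (0.2, array([  2., 254.])), (0.25, array([-12., 252.])), (0.3, array([-28., 249.]))]
[0.36173126 0.45520961 0.        ] [(0.1, array([126.,  85.])), (0.15, array([122.,  71.])), (0.2, array([118.,  56.])), (0.25, array([114.,  41.])), (0.3, array([110.,  25.]))]
[(0, array([ 37., 259.])), (0.1, array([ 14., 256.])), (0.2, array([-12., 252.])), (0.25, array([-27., 250.])), (0.3, array([-44., 247.]))]
0.2 [0.59086877 0.0615491  0.2       ] [0.61525566 0.18987067 0.2       ]
0.3 [0.55819649 0.02579798 0.3       ] [0.54979766 0.05824371 0.3       ]
0.4 [ 0.5255242  -0.00995313  0.4       ] [ 0.48433965 -0.07338324  0.4       ]
```

Call:
send_rows(plan="0 0 0 0 0 40 1;0 0 0 0 0 80 1;0 0 0 20 -40 100 1;0 0 0 40 -80 120 1;0 0 0 60 -120 120 1;0 0 0 85 -155 120 1;0 0 0 115 -190 120 1;0 0 0 145 -225 120 1")

```text
time_s: 1.7
tool_pos: [0.3213, 0.3732, 0.3517]
tool_rot: [[-0.96, 0.28, 0.0], [0.28, 0.96, 0.001], [-0.0, 0.001, -1.0]]
force: [0.9, 0.6, 0.8]
grip_width: 0.0854
```

Call:
send_rows(plan="0 0 0 25 -40 0 1;0 0 0 45 -80 0 1;0 0 0 65 -120 0 1;0 0 0 80 -165 0 1;0 0 0 95 -210 0 1;0 0 0 105 -255 0 1;0 0 0 110 -300 0 1;0 0 0 115 -345 0 1")

```text
time_s: 2.5
tool_pos: [0.4355, 0.0278, 0.3515]
tool_rot: [[-0.96, 0.281, 0.001], [0.281, 0.96, 0.001], [-0.0, 0.001, -1.0]]
force: [1.2, -0.1, -0.2]
grip_width: 0.0853
```

Call:
send_rows(plan="0 0 0 0 -50 0 1;0 0 0 0 -100 0 1;0 0 0 0 -150 0 1;0 0 0.5 0 -200 0 1;0 0 1 5 -250 -10 1;0 0 1.5 10 -300 -30 1;0 0 2 15 -350 -50 1;0 0 2.6 20 -400 -60 1")

```text
time_s: 3.3
tool_pos: [0.455, -0.361, 0.2924]
tool_rot: [[-0.972, 0.235, -0.0], [0.235, 0.972, 0.001], [0.0, 0.001, -1.0]]
force: [1.0, 1.2, 1.9]
grip_width: 0.0858
```

Call:
send_rows(plan="0 0 0 4 -30 -20 1;0 0 0 8 -55 -50 1;0 0 0 12 -65 -91 1;0 0 0 12 -65 -111 1;0 0 0 12 -65 -111 1;0 0 0 12 -65 -111 1")

```text
time_s: 3.9
tool_pos: [0.4667, -0.425, 0.1833]
tool_rot: [[-0.972, 0.237, 0.0], [0.237, 0.972, -0.0], [-0.0, -0.0, -1.0]]
force: [0.4, -0.7, -0.4]
grip_width: 0.0855
```

```bash
python3 - <<'E'
from h import *
p=np.load('p.npy')
s=arm.observe(); print(s['tool_pos'],s['force'])
for n in ['top','scene']:
    im=imaging.capture(n); u=proj(n,[s['tool_pos'],tow(p,(-56,-45,92))[0]]); print(n,u)
    o=(u[1]-[70,60]).astype(int); cr=cv2.resize(im[o[1]:o[1]+120,o[0]:o[0]+140],None,fx=5,fy=5,interpolation=cv2.INTER_CUBIC)
    for w,c in ((u[0],(0,0,255)),(u[1],(0,255,0))): cv2.circle(cr,tuple(int(v) for v in (w-o+.5)*5),4,c,1)
    cv2.imwrite(f'pics/ab_{n}.png',cr)
E
```

```text
[ 0.46674623 -0.42499452  0.18332187] [ 0.38418457 -0.66231226 -0.35214308]
top [[357.61481202 225.35402101]
 [354.36489307 230.84835502]]
scene [[311.74349238 240.51443737]
 [312.95641568 267.17117923]]
```

View pics/ab_top.png

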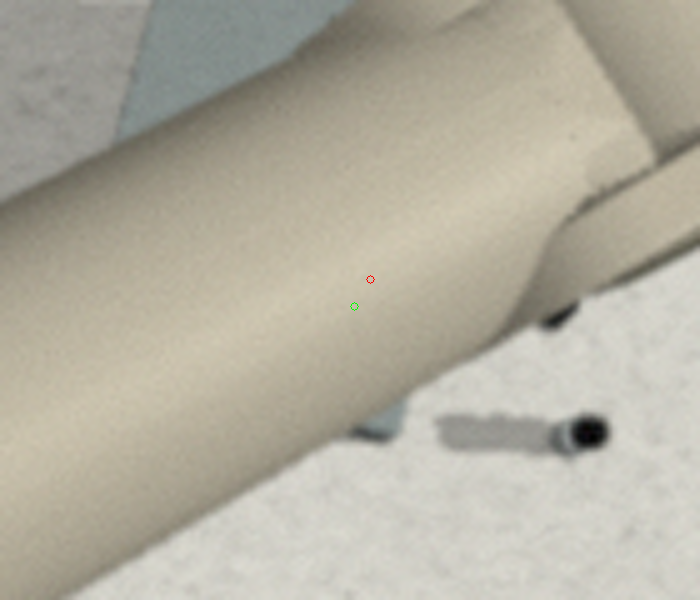

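View pics/ab_scene.png

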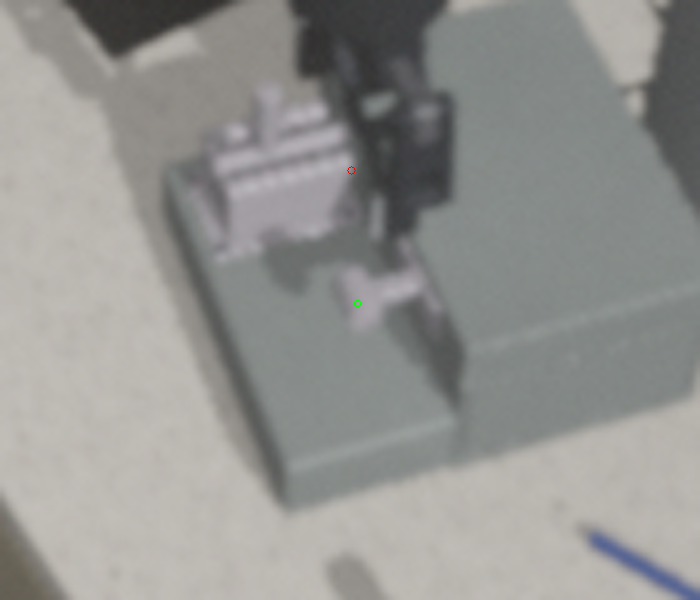

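```bash
python3 - <<'E'
from h import *
s=arm.observe(); R=s['tool_rot'];t=s['tool_pos']
im=imaging.capture('scene'); o=np.array([260,150]);
cr=cv2.resize(im[o[1]:o[1]+110,o[0]:o[0]+110],None,fx=5.4,fy=5.4,interpolation=cv2.INTER_CUBIC)
for y in (-.0425,.0425):
  for x in (-.011,.011):
    for z in (-.013,-.035):
      w=proj('scene',t+R@[x,y,z])[0]; cv2.circle(cr,tuple(int(v) for v in (w-o+.5)*5.4),4,(0,0,255) if y<0 else (0,255,0),1)
cv2.imwrite('pics/fg.png',cr)
E
```

```text
(no output)
```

View pics/fg.png

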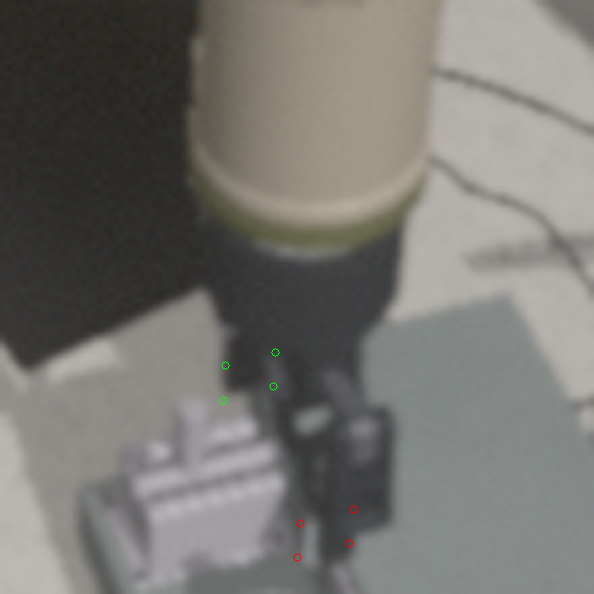

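Call:
send_rows(plan="0 0 0 1 -10 0 1;0 0 0 1 -10 -30 1;0 0 0 1 -10 -60 1;0 0 0 1 -10 -90 1;0 0 0 1 -10 -108 1;0 0 0 1 -10 -108 1;0 0 0 1 -10 -108 1")

```text
time_s: 4.75
tool_pos: [0.4678, -0.4359, 0.0757]
tool_rot: [[-0.971, 0.237, 0.001], [0.237, 0.971, -0.001], [-0.001, -0.001, -1.0]]
force: [-0.1, -0.6, 0.3]
grip_width: 0.0854
```

```bash
python3 - <<'E'
from h import *
s=arm.observe(); R=s['tool_rot'];t=s['tool_pos'];print(t,s['force'])
im=imaging.capture('scene'); o=np.array([260,180]);
cr=cv2.resize(im[o[1]:o[1]+110,o[0]:o[0]+110],None,fx=5.4,fy=5.4,interpolation=cv2.INTER_CUBIC)
cv2.imwrite('pics/fg2.png',cr)
E
```

```text
[ 0.46779182 -0.43586347  0.07568228] [-0.06065897 -0.64950295  0.30014196]
```

View pics/fg2.png

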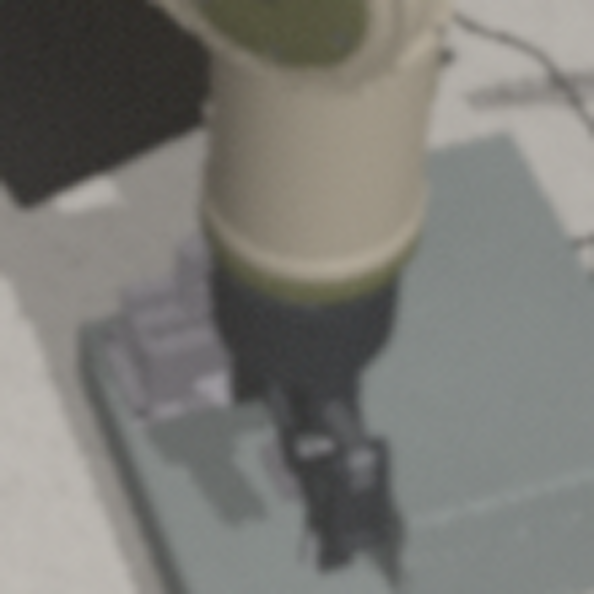

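Call:
send_rows(plan="0 0 0 0 0 0 0;0 0 0 0 0 0 0;0 0 0 0 0 0 0;0 0 0 0 0 0 0;0 0 0 0 0 0 0;0 0 0 0 0 0 0;0 0 0 0 0 0 0;0 0 0 0 0 0 0", grip_force=35)

```text
time_s: 5.6
tool_pos: [0.4682, -0.4334, 0.0753]
tool_rot: [[-0.972, 0.236, 0.001], [0.236, 0.972, 0.003], [0.0, 0.003, -1.0]]
force: [-0.9, 7.4, 8.2]
grip_width: 0.025
```

Call:
send_rows(plan="0 0 0 0 2 0 0;0 0 0 0 2 1 0;0 0 0 0 2 2 0;0 0 0 0 2 3 0;0 0 0 0 2 4 0;0 0 0 0 2 5 0;0 0 0 0 2 5 0;0 0 0 0 2 5 0")

```text
time_s: 6.4
tool_pos: [0.4687, -0.4335, 0.0796]
tool_rot: [[-0.972, 0.236, 0.001], [0.236, 0.972, -0.002], [-0.002, -0.001, -1.0]]
force: [6.4, -4.3, -4.1]
grip_width: 0.0254
```

Call:
send_rows(plan="0 0 0 0 0 1 0;0 0 0 0 0 2 0;0 0 0 0 0 3 0;0 0 0 0 0 4 0;0 0 0 0 0 5 0;0 0 0 0 0 5 0;0 0 0 0 0 5 0")

```text
time_s: 7.1
tool_pos: [0.4688, -0.4334, 0.0821]
tool_rot: [[-0.972, 0.236, 0.0], [0.236, 0.972, -0.002], [-0.001, -0.002, -1.0]]
force: [13.0, -14.1, -24.4]
grip_width: 0.025
```

Call:
send_rows(plan="0 0 0 0 0 -3 0;0 0 0 0 0 -7 0;0 0 0 0 0 -10 0;0 0 0 0 0 -10 1;0 0 0 0 0 -10 1;0 0 0 0 0 -10 1;0 0 0 0 0 -10 1;0 0 0 0 0 -10 1")

```text
time_s: 7.9
tool_pos: [0.4674, -0.4329, 0.0745]
tool_rot: [[-0.971, 0.237, -0.0], [0.237, 0.971, 0.0], [0.0, 0.0, -1.0]]
force: [0.6, -0.2, -0.0]
grip_width: 0.0858
```

Call:
send_rows(plan="0 0 0 0 0 30 1;0 0 0 0 0 70 1;0 0 0 0 0 110 1;0 0 0 5 25 112 1;0 0 0 12 65 112 1;0 0 0 18 98 112 1;0 0 0 18 98 112 1;0 0 0 18 98 112 1")

```text
time_s: 8.7
tool_pos: [0.4861, -0.3339, 0.1867]
tool_rot: [[-0.972, 0.235, 0.0], [0.235, 0.972, 0.0], [-0.0, 0.0, -1.0]]
force: [-0.6, -0.7, -0.0]
grip_width: 0.085
```

```bash
python3 - <<'E'
from h import *
s=arm.observe(); R=s['tool_rot'];t=s['tool_pos'];print(s['time_s'],t,s['force'],s['grip_width'])
im=imaging.capture('scene'); o=np.array([245,160]);
cr=cv2.resize(im[o[1]:o[1]+130,o[0]:o[0]+130],None,fx=4.5,fy=4.5,interpolation=cv2.INTER_CUBIC)
cv2.imwrite('pics/fg3.png',cr)
E
```

```text
8.7 [ 0.48609183 -0.33387466  0.18668728] [-0.64348532 -0.66554316 -0.01181066] 0.0850001442368042
```

View pics/fg3.png

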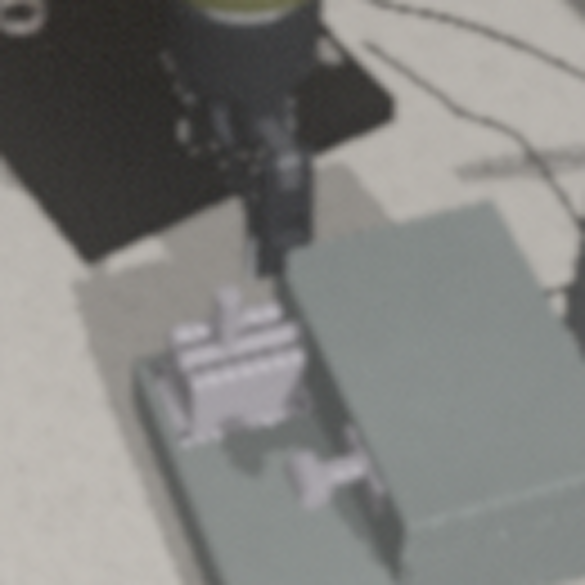

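Call:
send_rows(plan="0 0 0 0 -1 -30 1;0 0 0 0 -1 -55 1;0 0 0 0 -1 -75 1;0 0 0 0 -1 -84 1;0 0 0 0 -1 -84 1")

```text
time_s: 9.25
tool_pos: [0.4843, -0.3369, 0.1017]
tool_rot: [[-0.971, 0.239, -0.002], [0.239, 0.971, 0.0], [0.002, -0.0, -1.0]]
force: [0.6, 0.1, 0.1]
grip_width: 0.0856
```

Call:
send_rows(plan="0 0 0 0 0 0 0;0 0 0 0 0 0 0;0 0 0 0 0 0 0;0 0 0 0 0 0 0;0 0 0 0 0 0 0;0 0 0 0 0 0 0;0 0 0 0 0 0 0;0 0 0 0 0 0 0", grip_force=30)

```text
time_s: 10.05
tool_pos: [0.4863, -0.3349, 0.103]
tool_rot: [[-0.972, 0.236, 0.001], [0.236, 0.972, 0.001], [-0.0, 0.002, -1.0]]
force: [-0.3, 5.3, 5.9]
grip_width: 0.0128
```

Call:
send_rows(plan="0 0 0 -4 2 0 0;0 0 0 -8 3 0 0;0 0 0 -12 4 0 0;0 0 0 -16 5 0 0;0 0 0 -20 6 0 0;0 0 0 -24 7 0 0;0 0 0 -27 8 0 0;0 0 0 -27 8 0 0")

```text
time_s: 10.85
tool_pos: [0.4626, -0.329, 0.1037]
tool_rot: [[-0.972, 0.235, 0.008], [0.235, 0.972, -0.005], [-0.008, -0.003, -1.0]]
force: [16.8, -6.7, -7.2]
grip_width: 0.0129
```

Call:
send_rows(plan="0 0 0 2 -1 0 0;0 0 0 2 -1 0 1;0 0 0 2 -1 0 1;0 0 0 2 -1 0 1;0 0 0 2 -1 0 1;0 0 0 2 -1 30 1;0 0 0 2 -1 60 1;0 0 0 2 -1 85 1")

```text
time_s: 11.65
tool_pos: [0.4601, -0.3294, 0.1888]
tool_rot: [[-0.971, 0.238, -0.0], [0.238, 0.971, -0.0], [0.0, -0.0, -1.0]]
force: [0.4, -1.0, 0.4]
grip_width: 0.0857
```

Call:
send_rows(plan="0 0 0 4 -40 0 1;0 0 0 8 -80 0 1;0 0 0 8 -105 0 1;0 0 0 8 -105 0 1;0 0 0 8 -105 0 1")

```text
time_s: 12.15
tool_pos: [0.4677, -0.4345, 0.1871]
tool_rot: [[-0.971, 0.239, -0.001], [0.239, 0.971, 0.0], [0.001, -0.0, -1.0]]
force: [-0.9, 1.0, -0.2]
grip_width: 0.0855
```

```bash
python3 - <<'E'
from h import *
s=arm.observe(); R=s['tool_rot'];t=s['tool_pos'];print(s['time_s'],t,s['force'],s['grip_width'])
im=imaging.capture('scene'); o=np.array([245,160]);
cr=cv2.resize(im[o[1]:o[1]+130,o[0]:o[0]+130],None,fx=4.5,fy=4.5,interpolation=cv2.INTER_CUBIC)
cv2.imwrite('pics/fg4.png',cr)
E
```

```text
12.15 [ 0.46765923 -0.43454666  0.18709757] [-0.86027649  0.99029483 -0.18632475] 0.08546169920771148
```

View pics/fg4.png

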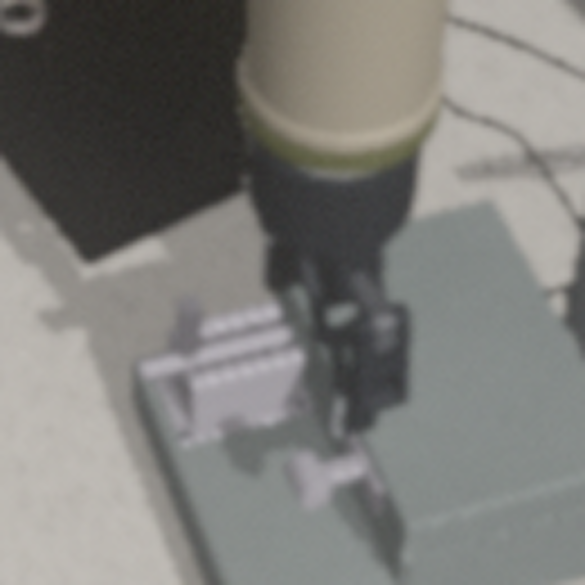

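The pin has moved from crop (230,300) to (187,320), so the bolt is drawn back. Next I grip the handle again.

Call:
send_rows(plan="0 0 0 0 1 -40 1;0 0 0 0 1 -80 1;0 0 0 0 1 -105 1;0 0 0 0 1 -113 1;0 0 0 0 1 -113 1")

```text
time_s: 12.7
tool_pos: [0.4688, -0.4315, 0.074]
tool_rot: [[-0.972, 0.236, -0.001], [0.236, 0.972, 0.001], [0.002, 0.001, -1.0]]
force: [-0.2, 0.5, 0.5]
grip_width: 0.0855
```

Call:
send_rows(plan="0 0 0 0 0 0 0;0 0 0 0 0 0 0;0 0 0 0 0 0 0;0 0 0 0 0 0 0;0 0 0 0 0 0 0;0 0 0 0 0 0 0;0 0 0 0 0 0 0;0 0 0 0 0 0 0", grip_force=35)

```text
time_s: 13.5
tool_pos: [0.4688, -0.4335, 0.0755]
tool_rot: [[-0.971, 0.237, 0.001], [0.237, 0.971, -0.001], [-0.001, -0.001, -1.0]]
force: [-1.1, 1.1, 6.1]
grip_width: 0.0255
```

Call:
send_rows(plan="0 0 0 0 1 1 0;0 0 0 0 1 3 0;0 0 0 0 1 5 0;0 0 0 1 1 8 0;0 0 0 1 1 11 0;0 0 0 1 1 14 0;0 0 0 1 1 14 0")

```text
time_s: 14.2
tool_pos: [0.4708, -0.434, 0.0894]
tool_rot: [[-0.971, 0.237, 0.003], [0.237, 0.971, -0.005], [-0.004, -0.004, -1.0]]
force: [6.9, -8.9, -4.5]
grip_width: 0.025
```

Call:
send_rows(plan="0 0 0 3 -2 5 0;0 0 0 5 -3 11 0;0 0 0 7 -3 17 0;0 0 0 9 -4 23 0;0 0 0 12 -4 29 0;0 0 0 14 -5 35 0;0 0 0 17 -6 41 0;0 0 0 20 -6 47 0")

```text
time_s: 15.0
tool_pos: [0.4903, -0.4387, 0.1363]
tool_rot: [[-0.972, 0.237, 0.001], [0.237, 0.972, -0.002], [-0.001, -0.001, -1.0]]
force: [2.3, -8.0, -6.3]
grip_width: 0.0253
```

Call:
send_rows(plan="0 0 0 3 -2 5 0;0 0 0 7 -3 11 0;0 0 0 11 -4 16 0;0 0 0 14 -5 21 0;0 0 0 19 -6 26 0;0 0 0 23 -7 31 0;0 0 0 27 -8 35 0;0 0 0 32 -9 39 0")

```text
time_s: 15.8
tool_pos: [0.5219, -0.4466, 0.1748]
tool_rot: [[-0.972, 0.237, -0.0], [0.237, 0.972, 0.001], [0.001, 0.001, -1.0]]
force: [-1.6, 3.8, -2.4]
grip_width: 0.0254
```

Call:
send_rows(plan="0 0 0 5 -1 4 0;0 0 0 10 -2 8 0;0 0 0 15 -4 12 0;0 0 0 20 -5 15 0;0 0 0 26 -6 19 0;0 0 0 31 -8 22 0;0 0 0 37 -9 25 0;0 0 0 37 -9 25 0")

```text
time_s: 16.6
tool_pos: [0.5596, -0.456, 0.1999]
tool_rot: [[-0.972, 0.236, 0.001], [0.236, 0.972, -0.0], [-0.001, -0.0, -1.0]]
force: [0.4, 4.7, -1.8]
grip_width: 0.025
```

Call:
send_rows(plan="0 0 0 0 0 0 0;0 0 0 0 0 0 0;0 0 0 0 0 0 0;0 0 0 0 0 0 0")

```text
time_s: 17.0
tool_pos: [0.5587, -0.4558, 0.1995]
tool_rot: [[-0.972, 0.237, 0.0], [0.237, 0.972, 0.0], [-0.0, 0.0, -1.0]]
force: [2.4, 3.4, -3.8]
grip_width: 0.0252
```

```bash
python3 - <<'E'
from h import *
s=arm.observe(); print(s['time_s'],s['tool_pos'],s['force'],s['grip_width'],np.abs(s['dq']).max())
for n in('scene','top'):
    im=imaging.capture(n); cv2.imwrite(f'pics/end_{n}.png',im)
    for q in ('dish','vial','blower'):
        for r in regions_of(q,n)[:1]: print(n,q,r['conf'],r['box'])
o=np.array([240,130]); cr=cv2.resize(cv2.imread('pics/end_scene.png')[130:310,240:420],None,fx=3.3,fy=3.3); cv2.imwrite('pics/end_c.png',cr)
# lid angle from grip: 
p=np.load('p.npy'); t=s['tool_pos']+np.array([0,0,.019]); h=tow(p,(104,0,70))[0]; d=t-h
f=-(d[0]*np.cos(p[2])+d[1]*np.sin(p[2])); print('angle',np.arctan2(d[2],f)-np.arctan2(22,160),'r',np.hypot(f,d[2]))
E
```

```text
17.0 [ 0.55866128 -0.45578378  0.19947875] [ 2.43418837  3.37748854 -3.84194672] 0.02516178871208654 0.002375310520446762
scene dish 0.59 [207.0, 188.2, 227.8, 203.3]
scene vial 0.58 [320.3, 331.3, 330.6, 345.5]
scene blower 0.54 [184.4, 142.9, 202.8, 165.7]
top vial 0.41 [393.5, 253.0, 403.5, 260.8]
angle 1.0080522321430263 r 0.1630587685279876
```

View pics/end_c.png

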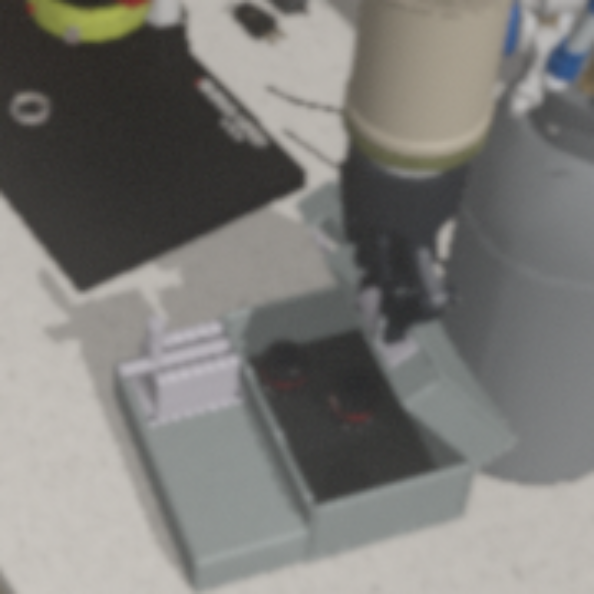

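View pics/end_top.png

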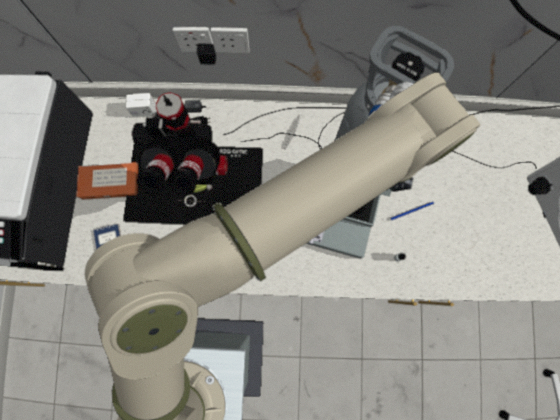

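The scene picture shows the lid standing wide open, with the gripper still on its grip at crop (395,310). The tray is exposed, and the dish, vial and blower are where they were. The lid angle works out at about 1.0 rad, the arm is still, and the grip width is 25 mm, so I'm handing in.

```bash
python3 - <<'E'
from h import *
print(order.finish_job()); s=arm.observe(); print(s['time_s'],s['tool_pos'],s['force'],s['grip_width'])
E
```

```text
the job is handed in; nothing more can be done
None
the job is handed in; nothing more can be done
```

The lens case is open: the gripper is holding the lid at about 1.0 rad (58°), and the job was handed in at about 17 s.

- **Test pull:** I pulled the lid up by its grip before touching the bolt. It stopped hard after about 7 mm at 24 N, so the bolt had caught it.
- **Bolt:** I drew the bolt back by its pin. It travelled about 24 mm to its stop, and the picture showed the pin moved.
- **Lift:** The lid then came up freely, with only a few newtons downward on the tool. I swung it along its arc to the open position.

**Last checks:**
- **Hold:** The arm was still, the fingers were closed at 25 mm on the grip, and about 4 N of load was pulling down on the tool.
- **Lid angle:** I worked it out from the tool position. The grip radius came out at 163 mm against the 161 mm given, which agrees well.
- **Bystanders:** In the scene picture the dish, vial and blower were within about 3 pixels of their starting positions. In the top picture the arm hid the dish and blower, so only the vial was confirmed there.
- **Case fit:** The first case fit left 1 to 2 pixels of disagreement between the cameras. Both grasps still landed as planned.

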